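# Tap the sugar bowl to the centre of the kitchen scale and tare it

## Robot

A 6-joint arm with a two-finger parallel gripper is mounted at the origin on the work surface. World frame = base frame: x ahead of the robot, y to its left, z up, the work surface at z = 0. Lengths are in m, angles in degrees, forces in N, time in s.
With the tool pointing down it reaches from about 0.325 to 0.875 m from the base axis. Payload 4.4 kg.
Tool frame: the origin (TCP) lies midway between the tips of the shut fingers; the grasp point (between the pads) lies behind it (manip.grasp_offset is the z of the grasp point in the tool frame, in m); z points along the fingers, y is the direction in which the jaws open and shut (so a half turn about z gives the same grasp; the last joint's range is limited). The gripper opens to 85 mm and grips with 20 to 120 N. Pads are 22 mm wide; open, the fingers measure 114 mm over their backs; the gripper's body (76 mm by 85 mm) begins 54 mm behind the grasp point. The pads swing forward as they close: fully open they stand 13 mm farther back than shut.
Start: joints at [67.752, 11.837, 88.321, -0, 79.842, -8.623], TCP at [0.135, 0.559, 0.231] pointing down, gripper open.
Joint ranges: [-156.59, 156.59], [-49.26, 127.26], [12.9, 141.05], [-63.56, 243.56], [4.71, 150.69], [-161.64, 161.64]. Speed limits (degrees/s): [159.86, 159.86, 180, 180, 180, 180].

## Interface

Orientations are given as [roll, pitch, yaw] about the fixed x, y, z axes, in that order (R = Rz(yaw) Ry(pitch) Rx(roll)).
In Python, from bench import manip gives the robot as it stands. The module is installed in compiled form; this text tells all that it offers.
- The arm moves only by the tool drive_tool, never from a script. Its argument "plan" is a list of rows, each an object with "gripper": the finger opening in mm, from 0 to 85.4; "travel": the shift along the tool's x, y, z in mm, a list of three; "turn": the turn about the tool's z in rad. A call has 1 to 12 rows; each row is the pose to reach, as a shift and turn from the pose measured when the call began, along the tool's axes at that moment; what a row does not reach only later rows make up. A row lasts 1/8 s, in which the tool goes at most 62.5 mm and 10.7 degrees, less where a joint would pass 70% of its speed; a pose out of reach is approached as far as the arm can. A call with a gripper value outside its range is refused whole. The fingers move at their own pace and stop on an object; "squeeze" is the grip in N (left out, the last holds). Time passes only in rows, so rows that repeat a pose let the fingers close. It gives the time, the measured TCP pose, the force and the opening at its end, in the units of the state.
- manip.get_state(): the state, without advancing time (a new reading comes with each control period).
- manip.snapshot(name): name is "scene" or "side" or "wrist"; returns (picture, depth): 384x512x3 uint8, red, green, blue; 384x512 float32, m along the optical axis (not along the pixel's ray), 0 where there is no reading.
- manip.get_calibration(name): a dict with "fx", "fy", "cx", "cy" (pixels), "dist" ([k1, k2, p1, p2, k3] as OpenCV has them; the pictures are not rectified), "position" and "rotation" of the camera in the world; the wrist camera has in their place "hand_eye" (4x4, takes a point from camera to tool coordinates, whose origin is the TCP and whose axes are the flange's). Camera axes: x right, y down, z forward; pixel columns grow to the right and rows downward; lengths in m; the calibration is good to about 2 mm. A picture is of the moment at which its call begins: read the wrist's pose just before it. get_calibration takes no time and is no camera call.
- manip.job_done(): hands the job in, once; it reports no verdict.
The state is a dict: "time": time; "q": joint angles; "joint_velocities": joint speeds; "tau": joint torques, N m; "eef_pos": TCP position; "ee_rot": TCP orientation; "ft_force": force on the tool from outside, world axes, zero at the start; "moment": the same for the moment, N m; "gripper_width": opening from 0.0 (shut) to 1.0 (fully open).
Only numpy, scipy, OpenCV 4.12 (cv2) and the standard library are available. Lean on these libraries where they do the work, as an engineer would, in place of code of your own. Each camera call takes 0.05 s, during which the arm holds its last target. There are 200 camera calls.

## Task

The full sugar bowl was set down off-centre on the kitchen scale, which weighs true only when the load stands in the middle. Without lifting it, nudge the covered bowl with gentle taps, from one side and back from the other as needed, until it rests centred in the white ring on the platter with an even gap all round; then press the orange tare key fully down and let go. Leave the grey key and everything else on the shelf alone.

Things in the scene. Friction and masses are not known exactly. Their poses are not given: they have to be found in the camera images.
- bowl_mid (a point): white ceramic sugar bowl, round, no handles; point on its axis 30 mm above its underside. Wall upright, radius 58 mm, from 25 to 42 mm above the platter; foot radius 42, rim radius 50 at 60 mm. 0.5 to 0.9 kg with cover and sugar; slides at a side push of some 1.5 to 5 N (not known which; more if the push also bears down on it). The glaze chips if knocked or pushed with more than 12 N
- cover: loose white ceramic cover lying on the bowl's rim, held by a 6 mm deep flange with about 5 mm of play sideways; radius 51 mm, a knob of radius 12 mm whose top is 26 mm above this origin. Origin on its axis, at the underside of the brim (60 mm above the bowl's underside)
- ring_mark (a point): centre of the white ring (radius 65 mm, line 3 mm) on the round black platter, radius 92 mm; point on its top face, 30 mm above the shelf. Soft grommets let the platter and what stands on it yield sideways, in any direction, 1.7 mm per newton of push (stop at 12 mm), and spring back when let go: a bowl pushed up to the mark ends short of it by 1.7 mm per newton of that push
- tare_top (a point): centre of the top of the orange round tare key, radius 12 mm, 27 mm above the shelf, 5.5 mm proud of the scale's front panel; pressed straight down. The scale is fixed, grey, 245 by 200 mm; the panel with the two keys and the display lies on the robot's side, the keys 136 mm from the platter's axis
- tare (a joint): travel of the tare key in m: 0 up, 0.004 fully down; a spring pushes it back, 1 N to start and 4 N fully down; do not press with more than 25 N
- units (a joint): travel of the grey round units key at the other end of the panel, 124 mm from the tare key, in m: 0 up, 0.004 down; to be left alone
- lid_rack: aluminium rack, 150 by 230 mm, holding three upright pan lids, about 202 mm high; fixed to the shelf, origin at its underside centre
- colander: purple plastic colander, 220 mm across (280 over its ears), 96 mm high, loose; origin at its underside centre
- timer: chrome egg timer, 72 mm across, 59 mm high, loose; origin at its underside centre
- kanaka: small brass coffee pot, 76 mm across and 80 mm high with a wooden handle reaching 170 mm from its axis along its y axis, loose; origin at its underside centre
- tea_glass: amber tea glass, 64 mm across, 85 mm high, loose; origin at its underside centre
- hibiscus_jar: glass jar with red lid, 66 mm across, 110 mm high, loose; origin at its underside centre
- cumin_jar: amber spice jar with steel lid, 56 mm across, 90 mm high, loose; origin at its underside centre
- teaspoon: steel teaspoon, 140 mm long, lying on the shelf along its x axis, loose
Not all that is in view belongs to the job. What is shaped like the part that bears bowl_mid but purple or red is not meant. What is shaped like the cover but red is not meant.

How it is judged (in metres and radians):
On the way, in this order (a step that is already met when the one before it is completed fails the run):
1. the bowl rests centred in the ring (within 2.5 mm), not touched (horizontal distance between bowl_mid and ring_mark below 0.0025 m and linear speed of bowl below 0.01 m/s and contact force between each of the arm, the fingers and bowl below 0.1 N), for 0.3 s.
2. the tare key is pressed fully down with the bowl centred (value of joint tare above 0.003 m and horizontal distance between bowl_mid and ring_mark below 0.0025 m), for 0.05 s.
At the end, for the whole second after the job is handed in: the bowl stands upright and at rest on the platter with its axis within 2.5 mm of the centre of the ring, its cover still seated on it (within 9 mm, level), and the tare key has come up again (horizontal distance between bowl_mid and ring_mark below 0.0025 m and linear speed of bowl below 0.01 m/s and angle between bowl's own z axis and vertical below 0.05 rad and z of bowl_mid in the frame of ring_mark between 0.025 and 0.035 m and horizontal distance between cover and bowl_mid below 0.009 m and angle between cover's own z axis and vertical below 0.08 rad and value of joint tare below 0.001 m); the robot touches nothing.
It fails at once if the bowl or its cover is knocked or pushed with more than 12 N (contact force between any of the fingers, the arm and bowl above 12 N or contact force between any of the fingers, the arm and cover above 12 N).
It fails at once if the bowl is lifted or tipped (z of bowl_mid in the frame of ring_mark above 0.042 m or angle between bowl's own z axis and vertical above 0.2 rad).
It fails at once if the tare key is pressed before the bowl is centred (more than 4 mm off) (value of joint tare above 0.002 m and horizontal distance between bowl_mid and ring_mark above 0.004 m).
It fails at once if the grey units key is pressed, or the tare key is pressed with more than 25 N (value of joint units above 0.002 m or contact force between any of the fingers, the arm and tare above 25 N).
It fails at once if something else on the shelf is pushed more than 15 mm or the lid rack is struck (distance of any of colander, timer, kanaka, tea_glass, hibiscus_jar, cumin_jar, teaspoon from where it was at the start of the episode above 0.015 m or contact force between the arm and lid_rack above 5 N).
It also fails if it takes over 67 s, if anything falls off the work surface, if the arm or the gripper's body presses on something with over 40 N, if the wrist force passes 120 N, or if a joint passes its speed limit or range.

## Working session

There is one attempt and no reset: what is moved stays moved. The work goes in short steps, Python scripts to look and compute and a tool call to move; the robot and the scene stay as the last step left them, time stands still between calls to the robot, and variables do not carry over. Pictures are saved under pics/ and viewed, about 8 in all and at most 12, crops included, and the job is handed in when it is done.

Besides the shell and the picture viewer there is one more tool, called after ">>>" by a JSON object that holds its "method" and its "body", one argument or row to a line. drive_tool: Moves the arm, as the interface text tells. Its arguments: {"type":"object","properties":{"plan":{"type":"array"},"squeeze":{"type":"number"}},"required":["plan"]}

```bash
mkdir -p pics; cat > h.py <<'E'
import numpy as np, cv2
from bench import manip
from scipy.spatial.transform import Rotation as R
def cam(n,st=None):
    c=manip.get_calibration(n); K=np.array([[c['fx'],0,c['cx']],[0,c['fy'],c['cy']],[0,0,1.]]); d=np.array(c['dist'],float)
    if 'hand_eye' in c:
        st=st or manip.get_state(); T=np.eye(4); T[:3,:3]=R.from_euler('xyz',st['ee_rot'],degrees=True).as_matrix(); T[:3,3]=st['eef_pos']
        T=T@np.array(c['hand_eye']); return K,d,T[:3,3],T[:3,:3]
    return K,d,np.array(c['position']),np.array(c['rotation'])
def rays(C,uv):
    K,d,p,r=C; n=cv2.undistortPoints(np.array(uv,float).reshape(-1,1,2),K,d).reshape(-1,2)
    return p,np.c_[n,np.ones(len(n))]@np.array(r).T
def plane(C,uv,z):
    p,v=rays(C,uv); return p+v*((z-p[2])/v[:,2])[:,None]
def save(n,im): cv2.imwrite('pics/'+n,cv2.cvtColor(im,cv2.COLOR_RGB2BGR))
E
python3 - <<'E'
from h import *
print(manip.get_state(),manip.grasp_offset)
for n in('scene','side','wrist'):
    st=manip.get_state();im,d=manip.snapshot(n); save(n+'0.png',im); np.savez(n+'0.npz',im=im,d=d); C=cam(n,st);print(n,C[2],np.round(C[3],3).tolist(),C[0][0,0],C[1])
a=cv2.imread('pics/scene0.png');b=cv2.imread('pics/side0.png')
E
```

```text
{'time': 0.0, 'q': array([ 6.77523809e+01,  1.18861020e+01,  8.84050492e+01, -3.51195159e-04,
        7.98417357e+01, -8.62406104e+00]), 'joint_velocities': array([ 0.06684389,  0.04198086, -0.01449552,  0.05227436,  0.11594419,
        0.09673755]), 'tau': array([ 7.81351355e-04, -3.83031213e+01, -2.91597211e+01, -8.61840408e-05,
        1.06407946e-02, -3.97527600e-06]), 'eef_pos': array([0.13516859, 0.55810501, 0.23010533]), 'ee_rot': array([-1.79868564e+02, -1.95848055e-02,  1.66376482e+02]), 'ft_force': array([0.36129037, 0.84148959, 0.00740983]), 'moment': array([ 0.02308801, -0.00592663, -0.01441704]), 'gripper_width': 0.999696107005355} -0.0187
scene [ 1.28862781 -0.08517804  0.98929687] [-140.979, 0.335, 83.777] 399.8119933550164 [-0.11139989  0.          0.          0.          0.        ]
side [-0.16909331 -0.91956632  0.81919745] [-121.572, 1.191, -38.723] 396.75653320447697 [0.02288629 0.         0.         0.         0.        ]
wrist [0.06947589 0.57369028 0.37306735] [[0.236, 0.936, 0.261], [0.972, -0.226, -0.066], [-0.002, 0.27, -0.963]] 279.2338926411826 [0.0156486 0.        0.        0.        0.       ]
```

View pics/scene0.png

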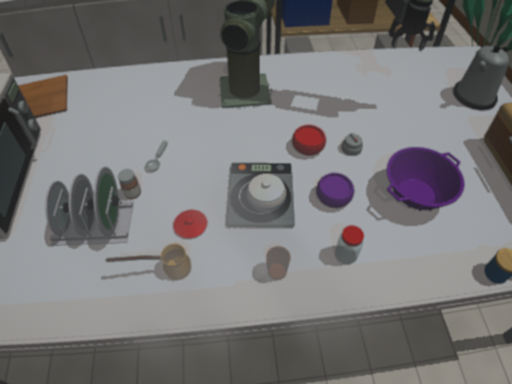

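View pics/side0.png

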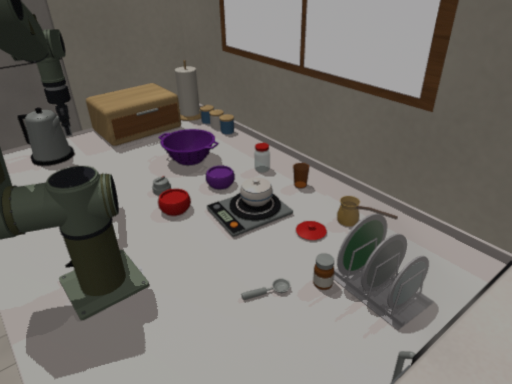

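View pics/wrist0.png

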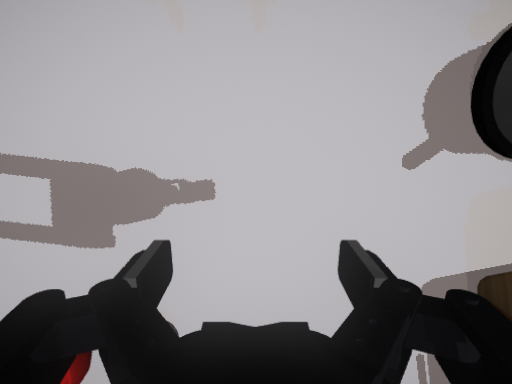

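The scene picture shows the scale at (262,195) with the white covered bowl at (266,190), and the orange key at (242,167). Candidates: white bowl (266,190) is the one I want. Red bowl (309,140), purple bowl (336,190), red cover (190,223) and purple colander (424,178) are decoys. The start wrist view shows only bare shelf.

```bash
cat >> h.py <<'E'
_cam=cam
def cam(n,st=None):
    K,d,p,r=_cam(n,st)
    if r.ndim==1: r=R.from_euler('xyz',r,degrees=True).as_matrix()
    return K,d,p,r
E
python3 - <<'E'
from h import *
C=cam('scene');S=cam('side')
print('base',plane(C,[[245,95]],0))
for n,z,a,b in [('orange',.027,(242,167),(234,225)),('knob',.116,(266,184),(256,182)),('grey key',.027,(281,168),(211,208)),('redbowl',.03,(309,140),(174,201)),('purple',.03,(336,190),(220,177)),('timer',.03,(353,144),(161,186)),('redcover',.01,(190,223),(311,230)),('jar',.1,(352,236),(262,148)),('glass',.04,(277,262),(300,176)),('spoon',0,(153,165),(280,286)),('cumin',.09,(126,175),(324,262)),('kanaka',.08,(174,255),(348,203))]:
    print(n,plane(C,[a],z)[0].round(3),plane(S,[b],z)[0].round(3))
im=cv2.imread('pics/scene0.png')[150:235,215:310]; cv2.imwrite('pics/c1.png',cv2.resize(im,None,fx=6,fy=6,interpolation=2))
E
```

```text
base [[0.02490157 0.00108619 0.        ]]
orange [ 0.427 -0.044  0.027] [ 0.422 -0.051  0.027]
knob [0.579 0.014 0.116] [ 0.558 -0.001  0.116]
grey key [0.446 0.08  0.027] [0.418 0.081 0.027]
redbowl [0.332 0.194 0.03 ] [0.339 0.201 0.03 ]
purple [0.557 0.235 0.03 ] [0.563 0.234 0.03 ]
timer [0.368 0.34  0.03 ] [0.352 0.326 0.03 ]
redcover [ 0.615 -0.215  0.01 ] [ 0.612 -0.218  0.01 ]
jar [0.766 0.218 0.1  ] [0.763 0.214 0.1  ]
glass [0.787 0.019 0.04 ] [0.795 0.022 0.04 ]
spoon [ 0.359 -0.34   0.   ] [ 0.374 -0.331  0.   ]
cumin [ 0.475 -0.397  0.09 ] [ 0.462 -0.406  0.09 ]
kanaka [ 0.759 -0.248  0.08 ] [ 0.741 -0.256  0.08 ]
```

View pics/c1.png

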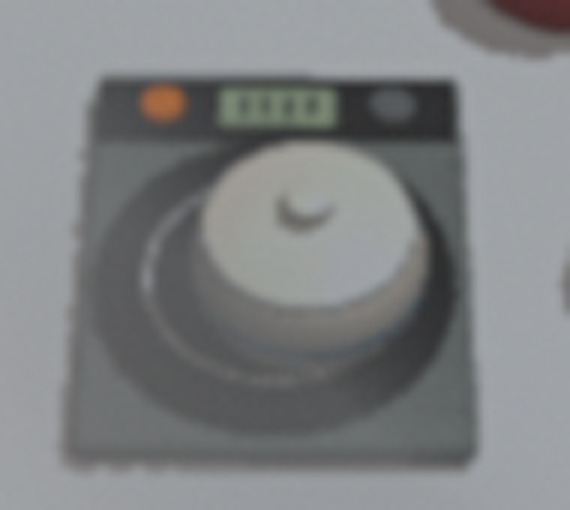

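The crop confirms the white bowl. It sits off the ring toward +y (left) and toward the robot, with the orange key at the robot's right. Next I'll move the wrist camera above the platter.

>>> {"method": "drive_tool", "body": {
  "plan": [
    {"gripper":0,"travel":[-50,-37,-60]},
    {"gripper":0,"travel":[-100,-74,-100]},
    {"gripper":0,"travel":[-150,-111,-100]},
    {"gripper":0,"travel":[-200,-148,-100]},
    {"gripper":0,"travel":[-250,-185,-100]},
    {"gripper":0,"travel":[-300,-222,-100]},
    {"gripper":0,"travel":[-350,-259,-100]},
    {"gripper":0,"travel":[-400,-296,-100]},
    {"gripper":0,"travel":[-450,-333,-100]},
    {"gripper":0,"travel":[-500,-370,-100]},
    {"gripper":0,"travel":[-550,-407,-100]},
    {"gripper":0,"travel":[-606,-444,-100]}
  ]
}}

```text
invalid input at $.plan[0]: expected keys gripper, travel, turn
```

```bash
python3 - <<'E'
from h import *
st=manip.get_state();im,d=manip.snapshot('wrist'); save('w1.png',im); np.savez('w1.npz',im=im,d=d,st=st)
print(st['time'],st['eef_pos'],st['ee_rot'],st['ft_force'],st['joint_velocities'].round(2),cam('wrist',st)[2])
E
```

```text
0.15 [0.13521458 0.55825936 0.23035992] [-1.79896293e+02 -1.54628577e-02  1.66377005e+02] [-0.55456111 -0.16623743  0.56388178] [ 0.05 -0.19 -0.17  0.04 -0.03 -0.13] [0.06946348 0.57374627 0.3732193 ]
```

View pics/w1.png

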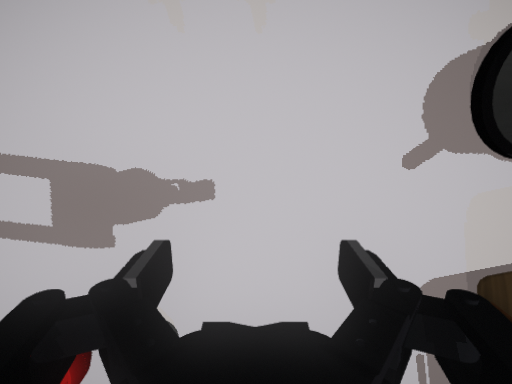

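The move was refused because the turn key was missing, so this picture just repeats the start view. Resending the move with it.

>>> {"method": "drive_tool", "body": {
  "plan": [
    {"gripper":0,"travel":[-50,-37,-60],"turn":0},
    {"gripper":0,"travel":[-100,-74,-100],"turn":0},
    {"gripper":0,"travel":[-150,-111,-100],"turn":0},
    {"gripper":0,"travel":[-200,-148,-100],"turn":0},
    {"gripper":0,"travel":[-250,-185,-100],"turn":0},
    {"gripper":0,"travel":[-300,-222,-100],"turn":0},
    {"gripper":0,"travel":[-350,-259,-100],"turn":0},
    {"gripper":0,"travel":[-400,-296,-100],"turn":0},
    {"gripper":0,"travel":[-450,-333,-100],"turn":0},
    {"gripper":0,"travel":[-500,-370,-100],"turn":0},
    {"gripper":0,"travel":[-550,-407,-100],"turn":0},
    {"gripper":0,"travel":[-606,-444,-100],"turn":0}
  ]
}}

```text
time: 1.7
eef_pos: [0.5993, 0.0061, 0.3309]
ee_rot: [-179.9, -0.0, 166.4]
ft_force: [1.6, -0.2, -0.3]
gripper_width: 0.0
```

>>> {"method": "drive_tool", "body": {
  "plan": [
    {"gripper":0,"travel":[0,0,0],"turn":0},
    {"gripper":0,"travel":[0,0,0],"turn":0}
  ]
}}

```text
time: 1.95
eef_pos: [0.599, 0.0061, 0.3301]
ee_rot: [-180.0, -0.1, 166.3]
ft_force: [0.4, -0.9, -0.6]
gripper_width: -0.002
```

```bash
python3 - <<'E'
from h import *
st=manip.get_state();im,d=manip.snapshot('wrist'); save('w2.png',im); np.savez('w2.npz',im=im,d=d,st=st)
print(st['time'],st['eef_pos'],st['ee_rot'],st['joint_velocities'].round(2),cam('wrist',st)[2])
E
```

```text
1.95 [0.59896166 0.00607952 0.33014504] [-1.79952245e+02 -1.20739483e-01  1.66306005e+02] [ 1.52 -1.63  0.78 -0.04 -0.01 -0.16] [0.53345164 0.02145039 0.47312916]
```

View pics/w2.png

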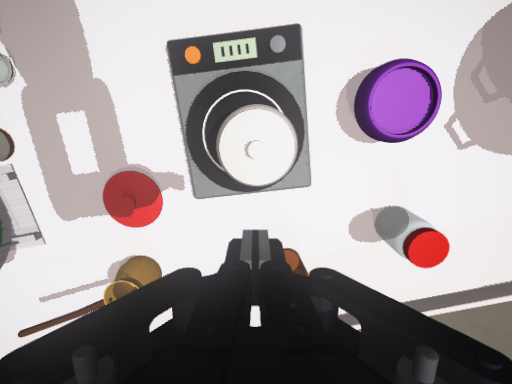

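View shows: scale with orange key at (193,55), grey key (278,44), ring centred near (243,133), white bowl near (257,147).

```bash
cat >> h.py <<'E'
from scipy.optimize import least_squares
def fit(p,r=None,c0=None):
    p=p[:,:2]; c=p.mean(0) if c0 is None else np.array(c0)
    f=(lambda v:np.hypot(*(p-v[:2]).T)-v[2]) if r is None else (lambda v:np.hypot(*(p-v[:2]).T)-r)
    s=least_squares(f,list(c)+([.06] if r is None else []),loss='soft_l1',f_scale=.0007)
    return s.x,f(s.x)
def edges(C,g,c,z,r0,r1,mode,n=180,th=None):
    """radial profiles in world plane z; returns points at the strongest edge ('rise','fall') or line peak ('peak')"""
    K,d,p,Rm=C; rr=np.arange(r0,r1,.0003); a=np.linspace(0,2*np.pi,n,endpoint=False); out=[]
    P=np.array(c)[None,None]+rr[None,:,None]*np.stack([np.cos(a),np.sin(a)],1)[:,None]
    W=np.concatenate([P,np.full(P.shape[:2]+(1,),z)],2).reshape(-1,3)
    uv=cv2.projectPoints(W,cv2.Rodrigues(Rm.T)[0],-Rm.T@p,K,d)[0].reshape(n,-1,2).astype(np.float32)
    I=cv2.remap(g,uv[...,0],uv[...,1],cv2.INTER_LINEAR).astype(float); I=cv2.GaussianBlur(I,(0,0),2,sigmaY=.01)
    G=np.gradient(I,axis=1)
    S={'rise':G,'fall':-G,'peak':I-np.median(I,1)[:,None]}[mode]
    k=S.argmax(1); v=S[np.arange(n),k]; ok=(k>3)&(k<len(rr)-4)&(v>(th or .4*np.percentile(v,80)))
    return P[np.arange(n),k][ok],a[ok],I
def measure(im,st,c0=(.55,0),verb=True):
    C=cam('wrist',st); g=cv2.cvtColor(im,cv2.COLOR_RGB2GRAY); g=g.astype(np.float32)
    c=np.array(c0)
    for _ in range(2):
        p,a,_I=edges(C,g,c,.03,.080,.104,'rise'); x,e=fit(p,None,c); c=x[:2]
    plat=x
    p,a,_I=edges(C,g,c,.03,.060,.070,'peak',th=40); xr,er=fit(p,None,c)
    hsv=cv2.cvtColor(im,cv2.COLOR_RGB2HSV); m=((hsv[...,2]>120)&(hsv[...,1]<70)).astype(np.uint8)
    b=None; bc=c
    for lo,hi in((.035,.085),(.050,.066),(.050,.066)):
        q,ab,_I=edges(C,g,bc,.072,lo,hi,'fall'); xb,eb=fit(q,None,bc); bc=xb[:2]
    if verb: print('platter',plat.round(4),e.std().round(4),'ring',xr.round(4),len(p),er.std().round(4),'bowl',xb.round(4),len(q),eb.std().round(4))
    dd=xb[:2]-xr[:2]; print('bowl-ring mm',(dd*1e3).round(2),'bowl-platter',((xb[:2]-plat[:2])*1e3).round(2),'|d|',(np.hypot(*dd)*1e3).round(2))
    return plat,xr,xb
E
cat > pic.py <<'E'
import sys
from h import *
n=sys.argv[1]; st=manip.get_state();im,d=manip.snapshot('wrist'); save(n+'.png',im); np.savez(n+'.npz',im=im,d=d,st=st)
print(st['time'],st['eef_pos'].round(4),st['ee_rot'].round(2),st['ft_force'].round(2)); measure(im,st)
E
python3 - <<'E'
from h import *
z=np.load('w2.npz',allow_pickle=True);im=z['im'];st=z['st'].item();C=cam('wrist',st)
print('keys',plane(C,[[193,55],[278,44]],.027).round(4)); print('c',plane(C,[[243,133]],.03),plane(C,[[257,147]],.072))
hsv=cv2.cvtColor(im,cv2.COLOR_RGB2HSV);m=(hsv[...,0]<22)&(hsv[...,0]>8)&(hsv[...,1]>180);m[75:]=0
print('orange',m.sum(),plane(C,[np.argwhere(m).mean(0)[::-1]],.027))
c=plane(C,[[243,133]],.03)[0,:2]
measure(im,st,c)
E
```

```text
keys [[ 0.427  -0.0454  0.027 ]
 [ 0.4422  0.0773  0.027 ]]
c [[ 0.55068245 -0.00216827  0.03      ]] [[0.57256425 0.01459143 0.072     ]]
orange 0 [[nan nan nan]]
platter [ 5.548e-01 -5.000e-04  9.260e-02] 0.0033 ring [0.5539 0.     0.065 ] 98 0.0002 bowl [0.5539 0.0034 0.0611] 90 0.0029
bowl-ring mm [0.05 3.43] bowl-platter [-0.87  3.95] |d| 3.43<stdin>:5: RuntimeWarning: Mean of empty slice.
  ret = um.true_divide(
```

```bash
python3 - <<'E'
s=open('h.py').read()
i=s.index('    hsv=cv2.cvtColor(im,cv2.COLOR_RGB2HSV); m=(')
s=s[:i]+'''    m=(g>130).astype(np.uint8); uv=cv2.projectPoints(np.array([[*c,.03]]),cv2.Rodrigues(C[3].T)[0],-C[3].T@C[2],C[0],C[1])[0].ravel()
    m=cv2.morphologyEx(m,cv2.MORPH_OPEN,np.ones((9,9),np.uint8)); cc=cv2.connectedComponentsWithStats(m)
    D=np.hypot(*(cc[3]-uv).T)+1e3*((cc[2][:,4]<1500)|(cc[2][:,4]>20000)); k=D.argmin(); bc=plane(C,[cc[3][k]],.08)[0,:2]; b0=bc
    for lo,hi in((.05,.066),(.053,.063),(.053,.063)):
        q,ab,_I=edges(C,g,bc,.072,lo,hi,'fall'); xb,eb=fit(q,.058,bc); bc=xb[:2]
    xf,_=fit(q,None,bc)
    if verb: print('platter',plat.round(4),'ring',xr.round(4),len(p),er.std().round(4),'bowl init',b0.round(4),xb.round(4),len(q),eb.std().round(4),'free',xf.round(4),'area',cc[2][k,4])
    dd=xb[:2]-xr[:2]; print('bowl-ring mm',(dd*1e3).round(2),'|d|',(np.hypot(*dd)*1e3).round(2))
    return xr,xb,(q,ab)
'''
open('h.py','w').write(s)
E
python3 - <<'E'
from h import *
z=np.load('w2.npz',allow_pickle=True);im=z['im'];st=z['st'].item();C=cam('wrist',st)
xr,xb,(q,ab)=measure(im,st,(.554,0))
o=im.copy()
def dr(P,zz,col):
    uv=cv2.projectPoints(np.c_[P,np.full(len(P),zz)],cv2.Rodrigues(C[3].T)[0],-C[3].T@C[2],C[0],C[1])[0].reshape(-1,2)
    o4[np.clip((uv[:,1]*5-80*5+2).astype(int),0,o4.shape[0]-1),np.clip((uv[:,0]*5-170*5+2).astype(int),0,o4.shape[1]-1)]=col
o4=cv2.resize(o[80:200,170:320],None,fx=5,fy=5,interpolation=0)
t=np.linspace(0,6.28,900)
dr(xr[:2]+.065*np.c_[np.cos(t),np.sin(t)],.03,(0,255,0));dr(xb[:2]+.058*np.c_[np.cos(t),np.sin(t)],.072,(255,0,0))
save('o2.png',o4)
E
```

```text
platter [ 5.549e-01 -4.000e-04  9.270e-02] ring [ 0.5538 -0.      0.065 ] 98 0.0001 bowl init [0.5518 0.2038] [0.5504 0.1993] 60 0.002 free [0.5532 0.2052 0.0524] area 1787
bowl-ring mm [ -3.43 199.29] |d| 199.32
```

View pics/o2.png

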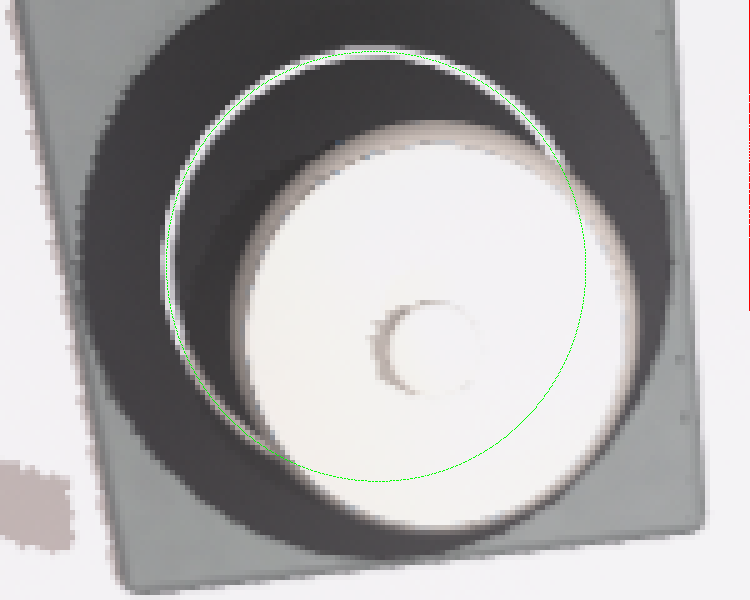

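Crop: the ring fit (green) lies on the white line. Cover centre is near crop (430,345). The bowl picker chose the wrong blob, so I'll fix its threshold.

```bash
sed -i 's/m=(g>130)/m=(g>185)/; s/cc\[3\]\[k\]\],.08)/cc[3][k]],.095)/' h.py
python3 - <<'E'
from h import *
z=np.load('w2.npz',allow_pickle=True);im=z['im'];st=z['st'].item();C=cam('wrist',st)
xr,xb,(q,ab)=measure(im,st,(.554,0))
e=np.hypot(*(q-xb[:2]).T)-.058; k=np.degrees(ab)//30
for j in range(12): print(j*30,(k==j).sum(),(e[k==j].mean()*1e3 if (k==j).any() else 0).__round__(2),end='; ')
c=xr[:2]; key=plane(C,[[193,55]],.027)[0]; print('key from axis',np.hypot(*(key[:2]-c)))
print(C[2])
E
```

```text
platter [ 5.549e-01 -4.000e-04  9.270e-02] ring [ 0.5538 -0.      0.065 ] 98 0.0001 bowl init [0.5692 0.0164] [0.5709 0.0149] 175 0.001 free [0.5711 0.0152 0.057 ] area 4703
bowl-ring mm [17.04 14.89] |d| 22.63
0 16 -0.42; 30 15 -0.6; 60 14 -0.98; 90 16 -1.34; 120 13 -0.07; 150 15 -1.2; 180 15 -0.91; 210 14 -0.2; 240 12 -3.22; 270 15 -2.33; 300 15 -1.26; 330 15 -0.26; key from axis 0.13468098653956528
[0.53345164 0.02145039 0.47312916]
```

Ring is at (0.5538, 0.000) and the bowl about (17, 15) mm off it, toward +x and +y. The key lies 135 mm from the axis against 136 stated, so this is consistent. I'll tap from the far-left side, with yaw 41° so that tool −x points along the push.

>>> {"method": "drive_tool", "body": {
  "plan": [
    {"gripper":0,"travel":[-5,20,0],"turn":0.18},
    {"gripper":0,"travel":[-10,40,0],"turn":0.36},
    {"gripper":0,"travel":[-15,55,0],"turn":0.55},
    {"gripper":0,"travel":[-19,70,0],"turn":0.73},
    {"gripper":0,"travel":[-19,70,20],"turn":0.91},
    {"gripper":0,"travel":[-19,70,40],"turn":1.09},
    {"gripper":0,"travel":[-19,70,60],"turn":1.28},
    {"gripper":0,"travel":[-19,70,80],"turn":1.46},
    {"gripper":0,"travel":[-19,70,100],"turn":1.64},
    {"gripper":0,"travel":[-19,70,120],"turn":1.82},
    {"gripper":0,"travel":[-19,70,145],"turn":2.0},
    {"gripper":0,"travel":[-19,70,170],"turn":2.187}
  ]
}}

```text
time: 3.5
eef_pos: [0.6326, 0.0722, 0.1608]
ee_rot: [-180.0, 0.0, 40.9]
ft_force: [0.1, 0.3, 0.9]
gripper_width: 0.002
```

>>> {"method": "drive_tool", "body": {
  "plan": [
    {"gripper":0,"travel":[0,0,0],"turn":0}
  ]
}}

```text
time: 3.62
eef_pos: [0.6299, 0.0738, 0.1588]
ee_rot: [-179.8, 0.2, 41.1]
ft_force: [0.2, 0.1, 0.1]
gripper_width: 0.002
```

>>> {"method": "drive_tool", "body": {
  "plan": [
    {"gripper":0,"travel":[3,6,30],"turn":0},
    {"gripper":0,"travel":[3,6,65],"turn":0},
    {"gripper":0,"travel":[3,6,95],"turn":0},
    {"gripper":0,"travel":[3,6,108],"turn":0},
    {"gripper":0,"travel":[3,6,108],"turn":0}
  ]
}}

```text
time: 4.25
eef_pos: [0.6353, 0.0719, 0.0512]
ee_rot: [-179.8, 0.2, 41.2]
ft_force: [0.1, 0.2, 0.0]
gripper_width: 0.001
```

```bash
cat > s.py <<'E'
from h import *
st=manip.get_state(); p=st['eef_pos']; c=np.array([.5538,0])
yaw=np.radians(st['ee_rot'][2]); X=np.array([np.cos(yaw),np.sin(yaw)]);Y=np.array([np.sin(yaw),-np.cos(yaw)])
print('t',st['time'],'p',p.round(4),st['ee_rot'].round(2),'F',st['ft_force'].round(2),'Fx',(st['ft_force'][:2]@X).round(2),'rel ring in tool mm',((p[:2]-c)@X*1e3).round(2),((p[:2]-c)@Y*1e3).round(2))
E
python3 s.py
```

```text
t 4.25 p [0.6353 0.0719 0.0512] [-179.78    0.24   41.22] F [0.1  0.16 0.04] Fx 0.18 rel ring in tool mm 108.67 -0.35
```

>>> {"method": "drive_tool", "body": {
  "plan": [
    {"gripper":0,"travel":[-6,0,0],"turn":0},
    {"gripper":0,"travel":[-11,0,0],"turn":0},
    {"gripper":0,"travel":[-13,0,0],"turn":0},
    {"gripper":0,"travel":[-14.5,0,0],"turn":0},
    {"gripper":0,"travel":[-16,0,0],"turn":0},
    {"gripper":0,"travel":[-17.5,0,0],"turn":0},
    {"gripper":0,"travel":[-19,0,0],"turn":0},
    {"gripper":0,"travel":[-20.5,0,0],"turn":0},
    {"gripper":0,"travel":[-22,0,0],"turn":0}
  ]
}}

```text
time: 5.38
eef_pos: [0.6192, 0.0577, 0.0513]
ee_rot: [-179.8, 0.2, 41.2]
ft_force: [1.7, 2.1, -2.2]
gripper_width: 0.001
```

```bash
python3 s.py
```

```text
t 5.375 p [0.6192 0.0577 0.0513] [-1.798e+02  1.700e-01  4.122e+01] F [ 1.66  2.06 -2.18] Fx 2.61 rel ring in tool mm 87.17 -0.34
```

>>> {"method": "drive_tool", "body": {
  "plan": [
    {"gripper":0,"travel":[-1.5,0,0],"turn":0},
    {"gripper":0,"travel":[-3,0,0],"turn":0},
    {"gripper":0,"travel":[-4.5,0,0],"turn":0},
    {"gripper":0,"travel":[-6,0,0],"turn":0}
  ]
}}

```text
time: 5.88
eef_pos: [0.6146, 0.0537, 0.0513]
ee_rot: [-179.8, 0.2, 41.2]
ft_force: [1.4, 1.0, -1.4]
gripper_width: 0.0
```

>>> {"method": "drive_tool", "body": {
  "plan": [
    {"gripper":0,"travel":[-1.5,0,0],"turn":0},
    {"gripper":0,"travel":[-3,0,0],"turn":0},
    {"gripper":0,"travel":[-4.5,0,0],"turn":0},
    {"gripper":0,"travel":[-6,0,0],"turn":0}
  ]
}}

```text
time: 6.38
eef_pos: [0.61, 0.0497, 0.0514]
ee_rot: [-179.8, 0.2, 41.2]
ft_force: [2.4, 1.0, -1.4]
gripper_width: -0.0
```

```bash
python3 s.py
```

```text
t 6.375 p [0.61   0.0497 0.0514] [-1.7979e+02  1.7000e-01  4.1220e+01] F [ 2.36  0.99 -1.35] Fx 2.42 rel ring in tool mm 75.0 -0.35
```

Sliding at about 2.3 N, so expect roughly 4 mm of spring-back. Continuing 7 mm further, then backing off to measure.

>>> {"method": "drive_tool", "body": {
  "plan": [
    {"gripper":0,"travel":[-1.5,0,0],"turn":0},
    {"gripper":0,"travel":[-3,0,0],"turn":0},
    {"gripper":0,"travel":[-4.5,0,0],"turn":0},
    {"gripper":0,"travel":[-6,0,0],"turn":0},
    {"gripper":0,"travel":[-7,0,0],"turn":0}
  ]
}}

```text
time: 7.0
eef_pos: [0.6046, 0.045, 0.0514]
ee_rot: [-179.8, 0.2, 41.2]
ft_force: [2.9, 1.8, -0.2]
gripper_width: -0.001
```

```bash
python3 s.py
```

```text
t 7.0 p [0.6046 0.045  0.0514] [-1.7979e+02  1.7000e-01  4.1210e+01] F [ 2.88  1.85 -0.15] Fx 3.38 rel ring in tool mm 67.89 -0.36
```

>>> {"method": "drive_tool", "body": {
  "plan": [
    {"gripper":0,"travel":[4,0,0],"turn":0},
    {"gripper":0,"travel":[12,0,0],"turn":0},
    {"gripper":0,"travel":[16,0,-20],"turn":0},
    {"gripper":0,"travel":[16,0,-80],"turn":0},
    {"gripper":0,"travel":[-10,0,-130],"turn":0},
    {"gripper":0,"travel":[-60,0,-190],"turn":0},
    {"gripper":0,"travel":[-110,0,-240],"turn":0},
    {"gripper":0,"travel":[-140,0,-280],"turn":0},
    {"gripper":0,"travel":[-140,0,-280],"turn":0},
    {"gripper":0,"travel":[-140,0,-280],"turn":0}
  ]
}}

```text
time: 8.25
eef_pos: [0.5008, -0.0476, 0.3323]
ee_rot: [-179.9, 0.1, 41.2]
ft_force: [0.1, 0.5, -0.1]
gripper_width: 0.001
```

```bash
python3 pic.py w3; python3 s.py
```

```text
8.25 [ 0.5008 -0.0476  0.3323] [-1.7985e+02  1.2000e-01  4.1170e+01] [ 0.06  0.48 -0.11]
platter [ 5.549e-01 -1.000e-04  9.280e-02] ring [5.535e-01 1.000e-04 6.470e-02] 73 0.0002 bowl init [0.5588 0.0039] [0.5541 0.0044] 170 0.0018 free [0.5546 0.0043 0.0572] area 5062
bowl-ring mm [0.68 4.27] |d| 4.32
t 8.3 p [ 0.5005 -0.0471  0.3307] [-179.71    0.21   41.21] F [ 0.89 -0.83 -1.19] Fx 0.12 rel ring in tool mm -71.13 0.28
```

```bash
python3 - <<'E'
from h import *
z=np.load('w3.npz',allow_pickle=True);im=z['im'];st=z['st'].item();C=cam('wrist',st)
uv=cv2.projectPoints(np.array([[.5541,.004,.05]]),cv2.Rodrigues(C[3].T)[0],-C[3].T@C[2],C[0],C[1])[0].ravel();print(uv,C[2])
u,v=uv.astype(int); save('o3.png',cv2.resize(im[max(0,v-60):v+60,u-75:u+75],None,fx=5,fy=5,interpolation=0))
g=cv2.cvtColor(im,cv2.COLOR_RGB2GRAY).astype(np.float32)
p,a,I=edges(C,g,np.array([.5555,.004]),.072,.044,.075,'fall',n=24)
for i in range(24): print(i*15,I[i,::5].astype(int))
E
```

```text
[252.01472974 112.69221454] [ 0.55333104 -0.00352973  0.47501686]
0 [238 238 238 238 238 237 237 216 179 156 115  76  69  69  68  68  68  68
  68  68  68]
15 [238 238 238 238 238 237 234 206 180 147  93  73  71  71  70  71  70  70
  70  70  70]
30 [238 238 238 238 238 237 224 197 172 118  80  73  73  73  74  74  73  73
  73  74  74]
45 [238 238 238 238 237 233 204 189 153  99  78  76  77  77  76  76  77  77
  77  78  78]
60 [238 238 238 238 236 213 197 183 138  89  78  78  78  78  79  79  79  80
  80  80  80]
75 [238 238 238 238 235 219 199 168 108  82  80  81  81  81  81  81  82  82
  82  82  82]
90 [238 238 238 238 232 209 194 179 141  89  80  80  80  81  81  81  82  82
  82  83  83]
105 [239 238 238 237 226 205 189 191 175 103  79  79  80  80  80  80  80  81
  81  81  81]
120 [239 239 238 236 220 195 185 200 217 152  88  76  75  76  76  76  77  77
  77  77  77]
135 [238 238 237 236 225 200 175 164 198 205 122  76  71  71  71  71  72  72
  72  72  72]
150 [238 238 238 236 222 194 170 139 144 198 184 103  69  67  66  66  66  66
  66  66  67]
165 [238 238 237 237 231 199 170 142 110 
[... 441 characters left out ...]
6 235 203 144 118  99  74 104 142 106  66  58  60
  62  63  63]
255 [237 237 237 236 236 236 235 220 163 126 109  97 132 154 104  65  57  57
  58  60  62]
270 [237 236 236 236 236 236 235 228 185 134 114 106 143 149  92  61  56  56
  56  56  59]
285 [237 237 237 236 236 236 235 230 197 144 124 135 157 122  68  55  54  55
  55  56  59]
300 [237 237 237 237 236 236 236 232 198 144 126 129 127  87  57  55  56  58
  60  61  61]
315 [238 238 237 237 237 237 236 231 199 153 133 119  90  63  57  60  61  62
  62  62  61]
330 [238 238 238 238 238 238 237 230 198 157 128  93  70  65  64  64  64  64
  63  63  63]
345 [238 238 238 238 238 237 237 229 190 157 126  85  68  66  66  66  65  66
  65  65  65]
```

View pics/o3.png

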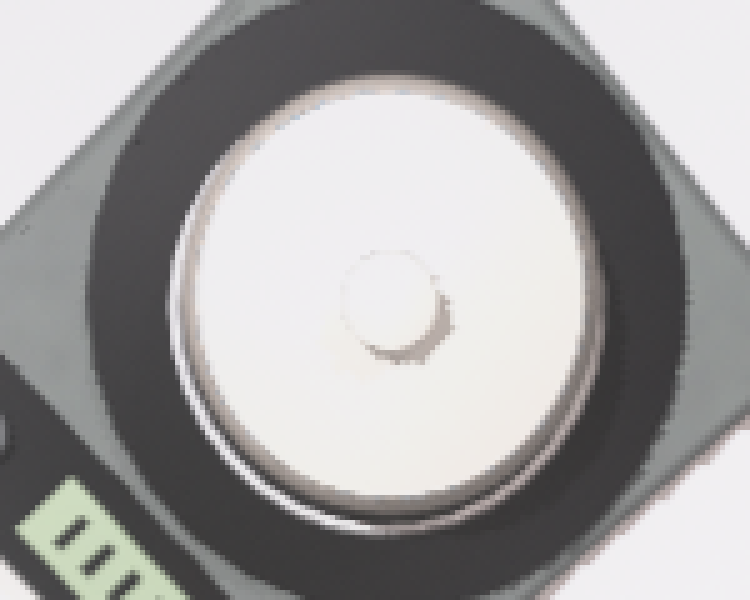

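The crop shows the bowl almost concentric with the ring. The gap is visible on the lower-left and hidden on the upper-right. The ring line confuses the bowl edge there, so I'll use a first-crossing edge and drop directions where the ring abuts.

```bash
cat >> h.py <<'E'
def measure(im,st,c0=(.5538,0),ringc=(.5537,0)):
    C=cam('wrist',st); g=cv2.cvtColor(im,cv2.COLOR_RGB2GRAY).astype(np.float32)
    p,a,_=edges(C,g,c0,.03,.0615,.0685,'peak',th=40); xr,er=fit(p,.065,c0); k=abs(er)<.0008; xr,er=fit(p[k],.065,xr)
    bc=np.array(xr[:2]); n=180; aa=np.linspace(0,2*np.pi,n,endpoint=False); rr=np.arange(.040,.080,.0003)
    m=(g>185).astype(np.uint8); m=cv2.morphologyEx(m,cv2.MORPH_OPEN,np.ones((9,9),np.uint8)); cc=cv2.connectedComponentsWithStats(m)
    uv=cv2.projectPoints(np.array([[*bc,.095]]),cv2.Rodrigues(C[3].T)[0],-C[3].T@C[2],C[0],C[1])[0].ravel()
    D=np.hypot(*(cc[3]-uv).T)+1e3*((cc[2][:,4]<1500)|(cc[2][:,4]>20000)); cov=plane(C,[cc[3][D.argmin()]],.097)[0,:2]; bc=cov
    f=(C[2][2]-.072)/(C[2][2]-.03)
    rc=C[2][:2]+(xr[:2]-C[2][:2])*f; rR=.065*f
    for _ in range(4):
        _,_,I=edges(C,g,bc,.072,.040,.080,'fall',n=n); q=[];ok=[]
        for i in range(n):
            b=np.where(I[i]<92)[0]
            u=np.array([np.cos(aa[i]),np.sin(aa[i])]); w=bc-rc; t=-u@w+np.sqrt(max((u@w)**2-w@w+rR**2,0)) # ring radius this way
            if -.0015<t-.058<.0048 or not len(b) or b[0]<25: continue
            j=b[0]; h=(I[i,j-10]+I[i,j:j+12].min())/2; z=[s for s in range(max(j-12,1),j+8) if s<len(rr) and I[i,s]<h<=I[i,s-1]]
            if z: s=z[-1]; q.append(bc+u*(rr[s-1]+.0003*(I[i,s-1]-h)/(I[i,s-1]-I[i,s]+1e-9))); ok.append(aa[i])
        q=np.array(q); x,e=fit(q,.058,bc); x,e=fit(q[abs(e)<.002],.058,x); bc=x[:2]
    xf,_=fit(q[abs(np.hypot(*(q-bc).T)-.058)<.002],None,bc)
    print('cam',C[2].round(3),'ring',(xr*1e3).round(2),k.sum(),(er.std()*1e3).round(2),'bowl',(bc*1e3).round(2),len(e),(e.std()*1e3).round(2),'free',(xf*1e3).round(2),'cover',(cov*1e3).round(1))
    for nm,d in(('fix',bc-xr[:2]),('free',xf[:2]-xr[:2])): print(nm,'bowl-ring mm',(d*1e3).round(2),(np.hypot(*d)*1e3).round(2),'dir',np.degrees(np.arctan2(*d[::-1])).round(0))
E
python3 - <<'E'
from h import *
for n in('w2','w3'):
    z=np.load(n+'.npz',allow_pickle=True); measure(z['im'],z['st'].item())
E
```

```text
cam [0.533 0.023 0.473] ring [553.82   2.01] 98 0.17 bowl [571.66  16.31] 138 0.23 free [571.51  16.26  57.58] cover [568.9  18.4]
fix bowl-ring mm [17.84 14.3 ] 22.86 dir 39.0
free bowl-ring mm [17.69 14.24] 22.71 dir 39.0
cam [ 0.553 -0.004  0.475] ring [5.5375e+02 2.6000e-01] 71 0.17 bowl [556.43   1.23] 39 0.06 free [556.69   1.36  57.73] cover [558.8   3.8]
fix bowl-ring mm [2.68 0.97] 2.85 dir 20.0
free bowl-ring mm [2.94 1.1 ] 3.14 dir 20.0
```

Consistent with the push model: the bowl is about 3 mm short, toward direction 20°. Next is a small second tap along that line.

>>> {"method": "drive_tool", "body": {
  "plan": [
    {"gripper":0,"travel":[50,10,0],"turn":0.12},
    {"gripper":0,"travel":[100,20,0],"turn":0.25},
    {"gripper":0,"travel":[149,30,30],"turn":0.37},
    {"gripper":0,"travel":[149,30,80],"turn":0.37},
    {"gripper":0,"travel":[149,30,130],"turn":0.37},
    {"gripper":0,"travel":[149,30,180],"turn":0.37},
    {"gripper":0,"travel":[149,30,180],"turn":0.37},
    {"gripper":0,"travel":[149,30,180],"turn":0.37}
  ]
}}

```text
time: 9.3
eef_pos: [0.6318, 0.0294, 0.1502]
ee_rot: [-179.8, 0.3, 20.1]
ft_force: [0.5, 0.2, 0.7]
gripper_width: -0.006
```

```bash
python3 s.py; python3 -c "
from h import *
print(np.round(manip.get_calibration('wrist')['hand_eye'],4).tolist())"
```

```text
t 9.3 p [0.6318 0.0294 0.1502] [-179.8     0.3    20.06] F [0.53 0.21 0.7 ] Fx 0.57 rel ring in tool mm 83.35 -0.83
[[0.0001, -0.9629, -0.27, 0.0686], [1.0, -0.0, 0.0002, 0.001], [-0.0002, -0.27, 0.9629, -0.1428], [0.0, 0.0, 0.0, 1.0]]
```

>>> {"method": "drive_tool", "body": {
  "plan": [
    {"gripper":0,"travel":[1,1,40],"turn":0},
    {"gripper":0,"travel":[1,1,80],"turn":0},
    {"gripper":0,"travel":[1,1,99],"turn":0},
    {"gripper":0,"travel":[1,1,99],"turn":0},
    {"gripper":0,"travel":[-5,1,99],"turn":0},
    {"gripper":0,"travel":[-8,1,99],"turn":0},
    {"gripper":0,"travel":[-10,1,99],"turn":0},
    {"gripper":0,"travel":[-11.5,1,99],"turn":0},
    {"gripper":0,"travel":[-13,1,99],"turn":0},
    {"gripper":0,"travel":[-14.5,1,99],"turn":0}
  ]
}}

```text
time: 10.55
eef_pos: [0.6188, 0.0236, 0.0518]
ee_rot: [-179.8, 0.2, 20.1]
ft_force: [1.1, 0.1, 2.0]
gripper_width: -0.003
```

```bash
python3 s.py
```

```text
t 10.55 p [0.6188 0.0236 0.0518] [-179.83    0.19   20.06] F [1.14 0.1  2.  ] Fx 1.11 rel ring in tool mm 69.12 0.08
```

>>> {"method": "drive_tool", "body": {
  "plan": [
    {"gripper":0,"travel":[-1.2,0,0],"turn":0},
    {"gripper":0,"travel":[-2.4,0,0],"turn":0},
    {"gripper":0,"travel":[-3.5,0,0],"turn":0},
    {"gripper":0,"travel":[-4.2,0,0],"turn":0},
    {"gripper":0,"travel":[-4.2,0,0],"turn":0}
  ]
}}

```text
time: 11.18
eef_pos: [0.6149, 0.0222, 0.0519]
ee_rot: [-179.8, 0.2, 20.1]
ft_force: [3.4, 1.1, -0.8]
gripper_width: -0.003
```

```bash
python3 s.py
```

```text
t 11.175 p [0.6149 0.0222 0.0519] [-1.7984e+02  1.7000e-01  2.0050e+01] F [ 3.43  1.05 -0.77] Fx 3.58 rel ring in tool mm 65.01 0.09
```

>>> {"method": "drive_tool", "body": {
  "plan": [
    {"gripper":0,"travel":[4,0,0],"turn":0},
    {"gripper":0,"travel":[12,0,0],"turn":0},
    {"gripper":0,"travel":[18,0,-20],"turn":0},
    {"gripper":0,"travel":[18,0,-80],"turn":0},
    {"gripper":0,"travel":[-10,0,-130],"turn":0},
    {"gripper":0,"travel":[-60,0,-190],"turn":0},
    {"gripper":0,"travel":[-110,0,-240],"turn":0},
    {"gripper":0,"travel":[-136,0,-280],"turn":0},
    {"gripper":0,"travel":[-136,0,-280],"turn":0},
    {"gripper":0,"travel":[-136,0,-280],"turn":0},
    {"gripper":0,"travel":[-136,0,-280],"turn":0}
  ]
}}

```text
time: 12.55
eef_pos: [0.4878, -0.0245, 0.3301]
ee_rot: [-179.7, 0.4, 20.1]
ft_force: [-0.7, -0.1, -0.1]
gripper_width: -0.004
```

```bash
python3 pic.py w4; python3 s.py
```

```text
12.55 [ 0.4878 -0.0245  0.3301] [-179.7     0.38   20.07] [-0.65 -0.07 -0.11]
cam [ 0.554 -0.002  0.472] ring [ 5.5398e+02 -7.0000e-02] 40 0.16 bowl [554.77   2.11] 21 0.16 free [553.09  -1.27  61.7 ] cover [557.7   3.2]
fix bowl-ring mm [0.79 2.18] 2.32 dir 70.0
free bowl-ring mm [-0.89 -1.2 ] 1.5 dir -126.0
t 12.6 p [ 0.4878 -0.0245  0.3299] [-179.69    0.4    20.08] F [-0.15 -0.44 -0.33] Fx -0.29 rel ring in tool mm -70.37 0.3
```

Directly overhead the wall overlaps the ring, leaving only 21 edge points. I'll view from about 70 mm to either side, so the ring shows clear on the near side and is covered on the far side.

>>> {"method": "drive_tool", "body": {
  "plan": [
    {"gripper":0,"travel":[0,40,0],"turn":0},
    {"gripper":0,"travel":[0,75,0],"turn":0},
    {"gripper":0,"travel":[0,75,0],"turn":0},
    {"gripper":0,"travel":[0,75,0],"turn":0}
  ]
}}

```text
time: 13.1
eef_pos: [0.5133, -0.0943, 0.3279]
ee_rot: [-179.5, 0.5, 20.1]
ft_force: [-0.3, 1.1, 0.3]
gripper_width: 0.001
```

```bash
python3 - <<'E'
s=open('h.py').read()
i=s.rindex('def measure'); t=s[i:]
t=t.replace("th=40); xr,er","th=40); v=C[2][:2]-np.array(c0); near=(np.hypot(*v)<.04)|((p-np.array(c0))@v>0); p=p[near]; xr,er")
t=t.replace("            if -.0015<t","            if u@(C[2][:2]-bc)>.054: continue\n            if -.0015<t")
open('h.py','w').write(s[:i]+t)
E
python3 pic.py w5
```

```text
13.1 [ 0.5133 -0.0943  0.3279] [-179.54    0.53   20.1 ] [-0.33  1.08  0.28]
cam [ 0.58  -0.072  0.47 ] ring [5.5367e+02 2.3000e-01] 85 0.2 bowl [5.554e+02 3.200e-01] 85 0.21 free [555.29   0.58  57.73] cover [557.9   0.9]
fix bowl-ring mm [1.74 0.09] 1.74 dir 3.0
free bowl-ring mm [1.63 0.35] 1.66 dir 12.0
```

>>> {"method": "drive_tool", "body": {
  "plan": [
    {"gripper":0,"travel":[0,-50,0],"turn":0},
    {"gripper":0,"travel":[0,-100,0],"turn":0},
    {"gripper":0,"travel":[0,-150,0],"turn":0},
    {"gripper":0,"travel":[0,-150,0],"turn":0},
    {"gripper":0,"travel":[0,-150,0],"turn":0}
  ]
}}

```text
time: 13.78
eef_pos: [0.4615, 0.0472, 0.3295]
ee_rot: [-179.6, 0.5, 20.2]
ft_force: [-0.2, -0.3, 0.9]
gripper_width: -0.004
```

```bash
python3 pic.py w6; python3 s.py; python3 - <<'E'
from h import *
out=[]
for n in('w5','w6'):
    z=np.load(n+'.npz',allow_pickle=True);im=z['im'];C=cam('wrist',z['st'].item())
    u,v=cv2.projectPoints(np.array([[.5545,.001,.05]]),cv2.Rodrigues(C[3].T)[0],-C[3].T@C[2],C[0],C[1])[0].ravel().astype(int)
    out.append(cv2.resize(im[max(0,v-50):max(0,v-50)+110,u-50:u+50],None,fx=4,fy=4,interpolation=0))
save('o56.png',np.hstack(out))
E
```

```text
13.775 [0.4615 0.0472 0.3295] [-179.62    0.48   20.22] [-0.19 -0.3   0.86]
cam [0.528 0.07  0.472] ring [ 5.5383e+02 -3.8000e-01] 85 0.18 bowl [555.22   0.63] 85 0.38 free [5.5537e+02 1.8000e-01 5.7520e+01] cover [557.4   4. ]
fix bowl-ring mm [1.4  1.01] 1.73 dir 36.0
free bowl-ring mm [1.55 0.56] 1.64 dir 20.0
t 13.825 p [0.4618 0.0467 0.3295] [-179.61    0.49   20.15] F [-0.79 -0.62 -0.  ] Fx -0.96 rel ring in tool mm -70.33 -75.51
```

View pics/o56.png

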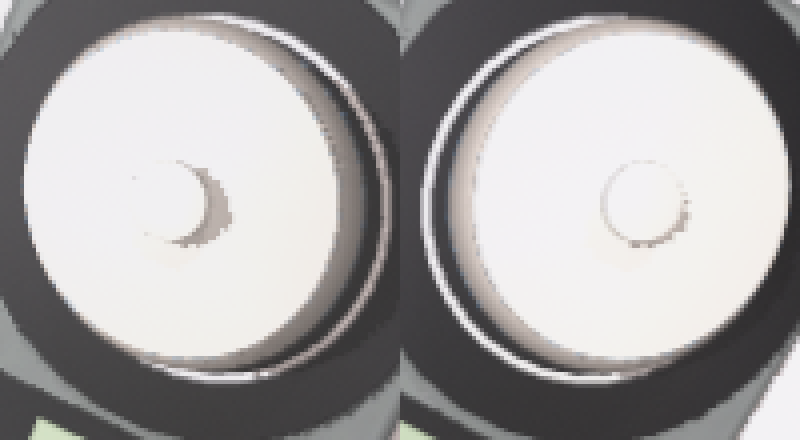

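Both side views agree within 0.5 mm: the bowl is about (1.6, 0.5) mm off, still toward the last tap's side. One more tap along the same line, 1.6 mm deeper, will gain margin.

>>> {"method": "drive_tool", "body": {
  "plan": [
    {"gripper":0,"travel":[50,25,0],"turn":0},
    {"gripper":0,"travel":[100,50,0],"turn":0},
    {"gripper":0,"travel":[153,75.5,30],"turn":0},
    {"gripper":0,"travel":[153,75.5,80],"turn":0},
    {"gripper":0,"travel":[153,75.5,130],"turn":0},
    {"gripper":0,"travel":[153,75.5,180],"turn":0},
    {"gripper":0,"travel":[153,75.5,230],"turn":0},
    {"gripper":0,"travel":[153,75.5,277],"turn":0},
    {"gripper":0,"travel":[153,75.5,277],"turn":0},
    {"gripper":0,"travel":[153,75.5,277],"turn":0}
  ]
}}

```text
time: 15.08
eef_pos: [0.6301, 0.0285, 0.0521]
ee_rot: [-179.7, 0.4, 20.1]
ft_force: [0.6, 0.1, 0.8]
gripper_width: -0.002
```

```bash
python3 s.py
```

```text
t 15.075 p [0.6301 0.0285 0.0521] [-179.67    0.36   20.08] F [0.58 0.12 0.78] Fx 0.58 rel ring in tool mm 81.43 -0.53
```

>>> {"method": "drive_tool", "body": {
  "plan": [
    {"gripper":0,"travel":[-5,0.5,0],"turn":0},
    {"gripper":0,"travel":[-8,0.5,0],"turn":0},
    {"gripper":0,"travel":[-9.5,0.5,0],"turn":0},
    {"gripper":0,"travel":[-11,0.5,0],"turn":0},
    {"gripper":0,"travel":[-12.3,0.5,0],"turn":0},
    {"gripper":0,"travel":[-13.6,0.5,0],"turn":0},
    {"gripper":0,"travel":[-14.9,0.5,0],"turn":0},
    {"gripper":0,"travel":[-16,0.5,0],"turn":0},
    {"gripper":0,"travel":[-17,0.5,0],"turn":0},
    {"gripper":0,"travel":[-18,0.5,0],"turn":0},
    {"gripper":0,"travel":[-18,0.5,0],"turn":0}
  ]
}}

```text
time: 16.45
eef_pos: [0.6137, 0.0218, 0.0524]
ee_rot: [-179.7, 0.3, 20.1]
ft_force: [3.0, 0.8, -0.2]
gripper_width: 0.002
```

```bash
python3 s.py
```

```text
t 16.45 p [0.6137 0.0218 0.0524] [-179.69    0.32   20.08] F [ 2.99  0.76 -0.2 ] Fx 3.07 rel ring in tool mm 63.73 0.08
```

>>> {"method": "drive_tool", "body": {
  "plan": [
    {"gripper":0,"travel":[4,0,0],"turn":0},
    {"gripper":0,"travel":[12,0,0],"turn":0},
    {"gripper":0,"travel":[18,0,-20],"turn":0},
    {"gripper":0,"travel":[18,0,-80],"turn":0},
    {"gripper":0,"travel":[-10,10,-130],"turn":0},
    {"gripper":0,"travel":[-60,40,-190],"turn":0},
    {"gripper":0,"travel":[-110,75,-240],"turn":0},
    {"gripper":0,"travel":[-134,75,-280],"turn":0},
    {"gripper":0,"travel":[-134,75,-280],"turn":0},
    {"gripper":0,"travel":[-134,75,-280],"turn":0},
    {"gripper":0,"travel":[-134,75,-280],"turn":0}
  ]
}}

```text
time: 17.82
eef_pos: [0.5151, -0.0946, 0.3303]
ee_rot: [-179.5, 0.5, 20.1]
ft_force: [-0.2, -0.8, -0.5]
gripper_width: 0.001
```

```bash
python3 pic.py w7; python3 s.py
```

```text
17.825 [ 0.5151 -0.0946  0.3303] [-179.51    0.5    20.12] [-0.23 -0.75 -0.54]
cam [ 0.581 -0.073  0.473] ring [5.5361e+02 1.7000e-01] 87 0.22 bowl [ 5.5476e+02 -2.0000e-02] 81 0.22 free [5.5461e+02 2.7000e-01 5.7700e+01] cover [5.573e+02 5.000e-01]
fix bowl-ring mm [ 1.14 -0.19] 1.16 dir -10.0
free bowl-ring mm [1.  0.1] 1.01 dir 6.0
t 17.875 p [ 0.5151 -0.0945  0.3301] [-179.49    0.53   20.15] F [-0.67  0.43 -0.32] Fx -0.48 rel ring in tool mm -68.89 75.35
```

>>> {"method": "drive_tool", "body": {
  "plan": [
    {"gripper":0,"travel":[0,-50,0],"turn":0},
    {"gripper":0,"travel":[0,-100,0],"turn":0},
    {"gripper":0,"travel":[0,-150,0],"turn":0},
    {"gripper":0,"travel":[0,-150,0],"turn":0},
    {"gripper":0,"travel":[0,-150,0],"turn":0}
  ]
}}

```text
time: 18.5
eef_pos: [0.4633, 0.0467, 0.3301]
ee_rot: [-179.5, 0.7, 20.2]
ft_force: [0.0, 0.4, -0.1]
gripper_width: 0.0
```

```bash
python3 pic.py w8; python3 s.py
```

```text
18.5 [0.4633 0.0467 0.3301] [-179.46    0.66   20.23] [ 0.03  0.38 -0.08]
cam [0.53  0.069 0.472] ring [ 5.5393e+02 -3.9000e-01] 88 0.18 bowl [5.5463e+02 4.3000e-01] 80 0.4 free [ 5.5474e+02 -7.0000e-02  5.7500e+01] cover [556.9   3.6]
fix bowl-ring mm [0.7  0.82] 1.08 dir 50.0
free bowl-ring mm [0.8  0.31] 0.86 dir 21.0
t 18.55 p [0.4635 0.0461 0.3302] [-179.47    0.64   20.15] F [ 0.35 -0.54  0.62] Fx 0.15 rel ring in tool mm -68.86 -74.38
```

The bowl is now about 1 mm off centre (two views: 1.1/1.0 mm fixed radius, 1.0/0.9 mm free), which is well inside 2.5 mm. Next I'll locate the orange key, turning so that the camera side faces away from the bowl.

```bash
cat > key.py <<'E'
import sys
from h import *
for n in sys.argv[1:]:
    z=np.load(n+'.npz',allow_pickle=True);im=z['im'];C=cam('wrist',z['st'].item())
    h=cv2.cvtColor(im,cv2.COLOR_RGB2HSV); m=((h[...,0]<20)&(h[...,0]>5)&(h[...,1]>150)&(h[...,2]>150)).astype(np.uint8)
    cc=cv2.connectedComponentsWithStats(m)
    for k in range(1,cc[0]):
        if cc[2][k,4]>60: print(n,cc[3][k].round(1),cc[2][k,4],plane(C,[cc[3][k]],.026)[0].round(4))
E
python3 key.py w2 w3 w4 w5 w6 w8
```

```text
w2 [192.4  54.6] 228 [ 0.4256 -0.0442  0.026 ]
w2 [291.4 258.9] 142 [0.7818 0.0291 0.026 ]
w3 [487.6 141.4] 144 [ 0.7637 -0.3017  0.026 ]
w3 [224.6 193.9] 150 [ 0.4264 -0.046   0.026 ]
w4 [254.9 199.4] 152 [ 0.4264 -0.0466  0.026 ]
w5 [449.9  47.6] 75 [ 0.7575 -0.2971  0.026 ]
w5 [210.7 199.1] 148 [ 0.4265 -0.0464  0.026 ]
w6 [300.9 199.4] 157 [ 0.4263 -0.0465  0.026 ]
w8 [300.6 199.6] 154 [ 0.4264 -0.0464  0.026 ]
```

>>> {"method": "drive_tool", "body": {
  "plan": [
    {"gripper":0,"travel":[0,0,0],"turn":-0.18},
    {"gripper":0,"travel":[0,0,0],"turn":-0.36},
    {"gripper":0,"travel":[0,0,0],"turn":-0.54},
    {"gripper":0,"travel":[0,0,0],"turn":-0.72},
    {"gripper":0,"travel":[0,0,0],"turn":-0.9},
    {"gripper":0,"travel":[0,0,0],"turn":-1.08},
    {"gripper":0,"travel":[0,0,0],"turn":-1.26},
    {"gripper":0,"travel":[0,0,0],"turn":-1.44},
    {"gripper":0,"travel":[0,0,0],"turn":-1.62},
    {"gripper":0,"travel":[0,0,0],"turn":-1.8},
    {"gripper":0,"travel":[0,0,0],"turn":-1.98},
    {"gripper":0,"travel":[0,0,0],"turn":-2.16}
  ]
}}

```text
time: 20.05
eef_pos: [0.464, 0.0448, 0.3296]
ee_rot: [-179.7, -0.9, 144.1]
ft_force: [0.5, -0.1, -0.4]
gripper_width: -0.001
```

```bash
python3 s.py
```

```text
t 20.05 p [0.464  0.0448 0.3296] [-179.72   -0.85  144.12] F [ 0.51 -0.11 -0.39] Fx -0.48 rel ring in tool mm 99.01 -16.35
```

>>> {"method": "drive_tool", "body": {
  "plan": [
    {"gripper":0,"travel":[-11,-48,0],"turn":0},
    {"gripper":0,"travel":[-23,-96,30],"turn":0},
    {"gripper":0,"travel":[-23,-96,80],"turn":0},
    {"gripper":0,"travel":[-23,-96,130],"turn":0},
    {"gripper":0,"travel":[-23,-96,180],"turn":0},
    {"gripper":0,"travel":[-23,-96,225],"turn":0},
    {"gripper":0,"travel":[-23,-96,260],"turn":0},
    {"gripper":0,"travel":[-23,-96,285],"turn":0},
    {"gripper":0,"travel":[-23,-96,285],"turn":0},
    {"gripper":0,"travel":[-23,-96,285],"turn":0}
  ]
}}

```text
time: 21.3
eef_pos: [0.423, -0.046, 0.0454]
ee_rot: [-179.7, -0.8, 144.1]
ft_force: [-0.4, -0.3, -0.3]
gripper_width: -0.003
```

```bash
python3 s.py; python3 pic.py w9 2>/dev/null|tail -0; python3 key.py w9; python3 -c "
from h import *
a=cv2.imread('pics/w9.png'); print(a.shape)"
```

```text
t 21.3 p [ 0.423  -0.046   0.0454] [-179.73   -0.79  144.05] F [-0.38 -0.32 -0.29] Fx 0.12 rel ring in tool mm 78.89 -114.05
w9 [260.1 225.8] 425 [ 0.4224 -0.0422  0.026 ]
(384, 512, 3)
```

View pics/w9.png

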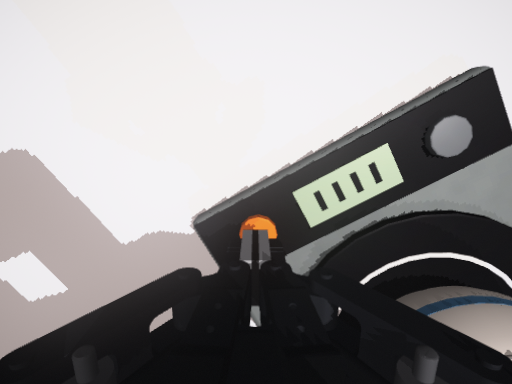

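The fingertips hover over the orange key at (258,230); the grey key at (450,137) is far off. Pressing slowly now.

>>> {"method": "drive_tool", "body": {
  "plan": [
    {"gripper":0,"travel":[-2.5,2,7],"turn":0},
    {"gripper":0,"travel":[-2.5,2,13],"turn":0},
    {"gripper":0,"travel":[-2.5,2,16],"turn":0},
    {"gripper":0,"travel":[-2.5,2,17.5],"turn":0},
    {"gripper":0,"travel":[-2.5,2,18.5],"turn":0},
    {"gripper":0,"travel":[-2.5,2,19.5],"turn":0},
    {"gripper":0,"travel":[-2.5,2,20.5],"turn":0},
    {"gripper":0,"travel":[-2.5,2,21.5],"turn":0},
    {"gripper":0,"travel":[-2.5,2,21.5],"turn":0}
  ]
}}

```text
time: 22.48
eef_pos: [0.4264, -0.0457, 0.0244]
ee_rot: [-179.8, -0.7, 144.1]
ft_force: [-0.8, 0.0, 2.2]
gripper_width: -0.001
```

```bash
python3 s.py
```

```text
t 22.475 p [ 0.4264 -0.0457  0.0244] [-179.76   -0.72  144.07] F [-0.84  0.04  2.18] Fx 0.7 rel ring in tool mm 76.36 -111.81
```

>>> {"method": "drive_tool", "body": {
  "plan": [
    {"gripper":0,"travel":[0,0,0.5],"turn":0},
    {"gripper":0,"travel":[0,0,1.0],"turn":0},
    {"gripper":0,"travel":[0,0,1.3],"turn":0},
    {"gripper":0,"travel":[0,0,1.3],"turn":0}
  ]
}}

```text
time: 22.98
eef_pos: [0.4263, -0.0457, 0.0231]
ee_rot: [-179.8, -0.7, 144.1]
ft_force: [-0.7, 0.8, 4.2]
gripper_width: 0.002
```

>>> {"method": "drive_tool", "body": {
  "plan": [
    {"gripper":0,"travel":[0,0,0.4],"turn":0},
    {"gripper":0,"travel":[0,0,0.4],"turn":0}
  ]
}}

```text
time: 23.22
eef_pos: [0.4264, -0.0457, 0.023]
ee_rot: [-179.8, -0.7, 144.1]
ft_force: [-2.3, 1.4, 6.9]
gripper_width: -0.003
```

At z = 0.0230 (27 − 4 mm) the force jumped to 6.9 N with no further travel, so the key is on its stop. Releasing and checking once more.

>>> {"method": "drive_tool", "body": {
  "plan": [
    {"gripper":0,"travel":[0,0,-3],"turn":0},
    {"gripper":0,"travel":[0,0,-12],"turn":0},
    {"gripper":0,"travel":[0,0,-50],"turn":0},
    {"gripper":0,"travel":[0,0,-110],"turn":0},
    {"gripper":0,"travel":[0,0,-170],"turn":0},
    {"gripper":0,"travel":[-40,20,-230],"turn":0},
    {"gripper":0,"travel":[-90,40,-280],"turn":0},
    {"gripper":0,"travel":[-120,60,-300],"turn":0},
    {"gripper":0,"travel":[-120,60,-300],"turn":0},
    {"gripper":0,"travel":[-120,60,-300],"turn":0},
    {"gripper":0,"travel":[-120,60,-300],"turn":0}
  ]
}}

```text
time: 24.6
eef_pos: [0.5607, -0.0683, 0.3195]
ee_rot: [-179.7, -0.9, 144.1]
ft_force: [-0.3, -0.2, 0.3]
gripper_width: -0.003
```

```bash
python3 pic.py w10; python3 s.py; python3 key.py w10
```

```text
24.6 [ 0.5607 -0.0683  0.3195] [-179.68   -0.93  144.07] [-0.31 -0.2   0.32]
cam [ 0.508 -0.03   0.463] ring [ 5.5391e+02 -3.0000e-02] 76 0.18 bowl [5.5424e+02 2.6000e-01] 103 0.24 free [5.5439e+02 3.3000e-01 5.7610e+01] cover [552.1   2.1]
fix bowl-ring mm [0.33 0.29] 0.44 dir 41.0
free bowl-ring mm [0.49 0.36] 0.61 dir 37.0
t 24.65 p [ 0.5609 -0.0683  0.3198] [-179.69   -0.9   144.07] F [-0.51  0.38  0.3 ] Fx 0.63 rel ring in tool mm -45.82 -51.2
w10 [214.2  81.9] 211 [ 0.4261 -0.0466  0.026 ]
w10 [372.5 241.9] 358 [0.781  0.0139 0.026 ]
```

View pics/w10.png

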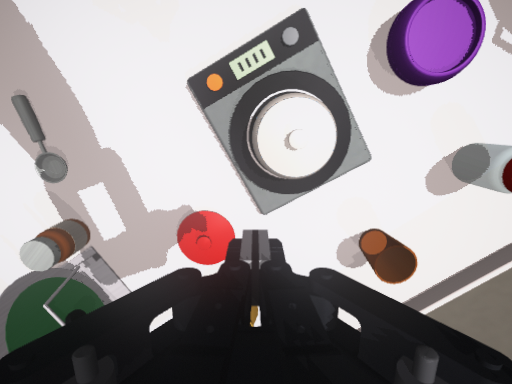

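The picture shows the bowl (295,137) inside the ring with its cover on, the orange key (214,82) clear and everything else in place. Third viewpoint gives 0.4–0.6 mm off centre. Handing in.

```bash
python3 -c "
from bench import manip
print(manip.job_done())"
```

```text
the job is handed in; nothing more can be done
None
```

I centred the bowl with three gentle pushes from its far-left side, pressed the tare key to its stop, let go and handed the job in at about 25 s. No verdict was reported.

- **Bowl:** it started about 23 mm off centre and slid at 2–3.5 N, allowing for the platter's spring-back. It never overshot, so no tap from the other side was needed.
- **Centring checks:** two side views after the last push put the bowl about 1.0–1.1 mm off the ring centre. A third view after the key press gave 0.4–0.6 mm. The limit is 2.5 mm. The views disagree by about 0.5 mm, and one earlier overhead reading was dropped because the ring line hid the bowl's edge.
- **Key:** the fingertips stopped at z = 23.0 mm, the full 4 mm of travel, with about 7 N. The last picture shows the key clear of the tool, but I did not measure that it came back up.
- **Rest of the shelf:** the last picture shows the cover on the bowl and the objects it covers undisturbed. The grey key was not approached. The robot touches nothing.

The first move call was refused because it lacked the turn value. Nothing moved, and I sent it again.

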